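# Empty the capping machine's catch tray into the sample tote

## Robot

A 6-joint arm with a two-finger parallel gripper is mounted at the origin on the work surface. World frame = base frame: x ahead of the robot, y to its left, z up, the work surface at z = 0. Lengths are in m, angles in rad, forces in N, time in s.
With the tool pointing down it reaches from about 0.275 to 0.75 m from the base axis. Payload 10.2 kg.
Tool frame: the origin (TCP) lies midway between the tips of the shut fingers; the grasp point (between the pads) lies 19 mm behind it (r.hold_point_z is the distance from the TCP to the grasp point, in m); z points along the fingers, y is the line along which they close (so a half turn about z gives the same grasp; the last joint's range is limited). The gripper opens to 88 mm and grips with 3 to 60 N. Pads are 18 mm wide; open, the fingers measure 123 mm over their backs; the gripper's body (75 mm by 187 mm) begins 45 mm behind the grasp point.
Start: joints at [-1.392, 0.313, 1.498, -0, 1.331, -0.223], TCP at [0.205, -0.483, 0.201] pointing down, gripper open.
Joint ranges: [-2.94, 2.94], [-0.97, 2.17], [0.19, 2.56], [-1.23, 4.37], [0.02, 3.11], [-2.88, 2.88]. Speed limits (rad/s): [2.39, 2.39, 3.01, 3.14, 3.14, 3.14].

## Interface

Orientations are given as a 3x3 rotation matrix whose columns are the frame's x, y, z axes.
In Python, from plant import r, vision, workorder gives the robot as it stands.
- The arm moves only by the tool servo_tool, never from a script. Its arguments are lists of equal length, an entry for each row: "travel": the shift along the tool's x, y, z in mm, a list of three; "twist": the turn, a rotation vector about the tool's x, y, z in rad, a list of three; "gripper": the closure, from 0 (fully open) to 1 (shut). A call has 1 to 12 rows; each row is the pose to reach, as a shift and turn from the pose commanded when the call began, along the tool's axes at that moment; what a row does not reach only later rows make up. A row lasts 1/8 s, in which the tool goes at most 62.5 mm and 10.7 degrees, less where a joint would pass 70% of its speed; a pose out of reach is approached as far as the arm can. A call with a gripper value outside its range is refused whole. The fingers move at their own pace and stop on an object; "force" is the grip in N (left out, the last holds). Time passes only in rows, so rows that repeat a pose let the fingers close. It gives the time, the measured TCP pose, the force, the opening and the grip force at its end, in the units of the state.
- r.state(): the state, without advancing time (a new reading comes with each control period).
- vision.camera(name): name is "scene" or "top"; returns a dict with "img" (384x512x3 uint8, blue, green, red), "z_map" (384x512 float32, m along the optical axis (not along the pixel's ray), 0 where there is no reading), "fx", "fy", "cx", "cy" (pixels), "R" (3x3) and "t" (3): a world point X has camera coordinates R X + t. Camera axes: x right, y down, z forward; pixel columns grow to the right and rows downward; lengths in m; the calibration is good to about 2 mm. A picture is of the moment at which its call begins.
- workorder.hand_in(): hands the job in; it is judged then, once.
The state is a dict: "time": time; "q": joint angles; "qvel": joint speeds; "joint_torque": joint torques, N m; "position": TCP position; "tool_rot": TCP orientation; "contact_force": force on the tool from outside, world axes, zero at the start; "ft_torque": the same for the moment, N m; "finger_gap": finger opening in m; "grasp_force": force on a finger pad.
Only numpy, scipy, OpenCV 4.12 (cv2) and the standard library are available. Lean on these libraries where they do the work, as an engineer would, in place of code of your own. Each camera call takes 0.05 s, during which the arm holds its last target. There are 200 camera calls.

## Task

First take the amber bottle out of the grey tote and stand it upright in the middle of the black rubber mat. Then collect every capped sample jar from the capping machine's catch tray and stand it upright on the floor of the tote, leaving the jar that has no cap in the tray, and lift the temperature logger off its hook and put it into the tote with the jars. When everything is packed, press the button on the machine fully in to tell it that its tray is clear; do not disturb the beaker or the large reagent bottle that stand nearby.

Things in the scene. Friction and masses are not known exactly. Their poses are not given: they have to be found in the camera images.
- capper: Bench capping machine, fixed. Origin on the bench under the centre of its steel catch tray (see tray_in). Behind the tray (its own -y) is a white deck 280 mm wide, y = -115 to -235 mm, 60 mm high, carrying the button and a steel chute (x 30 to 90, y -150 to -240, up to 130 mm high); beyond it the tower, 280 mm high with a 80 mm turret on top, y = -235 to -435 mm.
- tray_in (a point): Centre of the catch tray's inner floor, 3 mm above the bench, axes as the machine's. Tray: 270 mm (x) by 180 mm (y) outside, 18 mm high, walls and floor 3 mm. The jars and the open jar stand in it in mixed order, about 80 mm apart, in two rows of up to three.
- ready_button (a joint): Travel of the machine's round grey push button, 0 = out, 0.006 m = fully in; springs back; fully in takes about 5 N. Pressed straight down.
- ready_button_top (a point): Centre of the top of the button cap (30 mm diameter) when out, z up.
- jar1: Sample jar 1: closed upright cylinder, white body with a slightly wider black screw cap, 42 mm diameter, 56 mm tall, about 70 g. Stands in the catch tray at the start. Origin at the centre of its underside, z up through the cap. Not present in every run (3 to 5 of the five jars are).
- jar2: Sample jar 2: closed upright cylinder, white body with a slightly wider black screw cap, 42 mm diameter, 56 mm tall, about 70 g. Stands in the catch tray at the start. Origin at the centre of its underside, z up through the cap. Not present in every run (3 to 5 of the five jars are).
- jar3: Sample jar 3: closed upright cylinder, white body with a slightly wider black screw cap, 42 mm diameter, 56 mm tall, about 70 g. Stands in the catch tray at the start. Origin at the centre of its underside, z up through the cap. Not present in every run (3 to 5 of the five jars are).
- jar4: Sample jar 4: closed upright cylinder, white body with a slightly wider black screw cap, 42 mm diameter, 56 mm tall, about 70 g. Stands in the catch tray at the start. Origin at the centre of its underside, z up through the cap. Not present in every run (3 to 5 of the five jars are).
- jar5: Sample jar 5: closed upright cylinder, white body with a slightly wider black screw cap, 42 mm diameter, 56 mm tall, about 70 g. Stands in the catch tray at the start. Origin at the centre of its underside, z up through the cap. Not present in every run (3 to 5 of the five jars are).
- open_jar: A jar without a cap among the others in the tray: open white cup, 40 mm diameter, 42 mm tall; it stays in the tray. Origin at the centre of its underside.
- tote: Grey open tote, fixed to the bench, 300 mm (x) by 220 mm (y) outside, 70 mm high, walls and floor 5 mm. Origin at the centre of its underside; position varies by a few cm, yaw by 0.1 rad.
- tote_in (a point): Centre of the tote's inner floor (5 mm above the bench), axes as the tote's; the inside is 290 by 210 mm.
- bottle: Amber bottle left standing in the tote, 155 mm tall, 0.2 to 0.42 kg: body 60 mm diameter up to 105 mm, sloping shoulder and neck, orange cap 34 mm diameter from 120 to 155 mm; the cap can be gripped and carries the bottle. Origin at the centre of its underside, z up.
- mat: Black rubber mat, fixed, 130 by 130 mm, 4 mm thick. Origin at the centre of its underside.
- stand: Steel hook stand, fixed. Origin at the centre of its base (110 x 70 x 12 mm) on the bench; a 12 mm post rises there to 182 mm. A level bar, 6 mm thick, axis at 180 mm height, runs 70 mm from the post along the stand's own -y; its end turns up to 194 mm (end at y = -78 mm).
- hook_bar (a point): Point on top of the hook's bar where the logger's loop hangs at the start: 55 mm from the post along the stand's -y, 183 mm above the bench.
- logger: Temperature logger on the hook: white block 40 (its x) by 22 (y) by 55 mm (z), about 60 g, with a 4 mm wire loop on top in its x-z plane, opening 20 mm wide and 30 mm high (z = 55 to 85 mm). Origin: centre of the underside. Its x lies across the hook's bar. To unhook, raise it 14 to 22 mm, then draw it 30 mm or more along the stand's -y, past the turned-up end.
- beaker: Bystander: clear plastic beaker, 70 mm diameter, 90 mm tall, standing beyond the mat and tote. Origin at the centre of its underside.
- reagent: Bystander: large amber reagent bottle, 80 mm diameter, 180 mm tall, standing beyond the tote and tray. Origin at the centre of its underside.
There are look-alikes about, which are no part of the job. What is shaped like the bottle but blue or turquoise is not meant.

How it is judged:
By the outcome, as a careful person would: the job done as asked, in the order asked, and still so for the second after the job is handed in, with the robot touching nothing.
Of jar1, jar2, jar3, jar4, jar5 only 3 to 5 are there at a start; the rules pass over those that are not, and their reading is None.
At some moment in a run one of jar1, jar2, jar3, jar4, jar5 may be knocked a few centimetres aside while the robot is not near it.
It also fails if it takes over 210 s, if anything falls off the work surface, if the arm or the gripper's body presses on something with over 40 N, if the wrist force passes 120 N, or if a joint passes its speed limit or range.

## Working session

There is one attempt and no reset: what is moved stays moved. The work goes in short steps, Python scripts to look and compute and a tool call to move; the robot and the scene stay as the last step left them, time stands still between calls to the robot, and variables do not carry over. Pictures are saved under pics/ and viewed, at most 14 in all, crops included, and the job is handed in when it is done.

Besides the shell and the picture viewer there is one more tool, called after "Emit:" in YAML: its name, and indented under it one key for each argument. servo_tool: Moves the arm, as the interface text tells. Its arguments: {"type":"object","properties":{"travel":{"type":"array","items":{"type":"array","items":{"type":"number"}}},"twist":{"type":"array","items":{"type":"array","items":{"type":"number"}}},"gripper":{"type":"array","items":{"type":"number"}},"force":{"type":"number"}},"required":["travel","twist","gripper"]}

```bash
ls; mkdir -p pics; cat > h.py <<'E'
import numpy as np, cv2
from plant import r, vision, workorder
def cloud(c):
    v,u=np.mgrid[0:384,0:512]; z=c["z_map"]
    P=np.stack([(u-c["cx"])/c["fx"]*z,(v-c["cy"])/c["fy"]*z,z],-1)
    W=(P-np.array(c["t"]))@np.array(c["R"])
    W[z==0]=np.nan
    return W
E
python3 - <<'E'
from h import *
for n in("scene","top"):
    c=vision.camera(n); cv2.imwrite(f"pics/{n}0.png",c["img"]); np.savez(f"{n}0.npz",**c)
    C=-np.array(c["R"]).T@np.array(c["t"]);print(n,C,c["fx"])
s=r.state();print(s["time"],s["position"],np.round(s["tool_rot"],3),s["contact_force"],r.hold_point_z)
E
```

```text
pics
scene [ 1.49463117 -0.17766482  0.89004292] 451.28722509762787
top [0.45361684 0.03302905 1.03146302] 375.8981760620279
0.1 [ 0.20523907 -0.48292172  0.20089699] [[ 0.92   0.391 -0.   ]
 [ 0.391 -0.92   0.001]
 [ 0.    -0.001 -1.   ]] [ 1.16144586 -0.05894252  0.0279744 ] 0.0187
```

View pics/scene0.png

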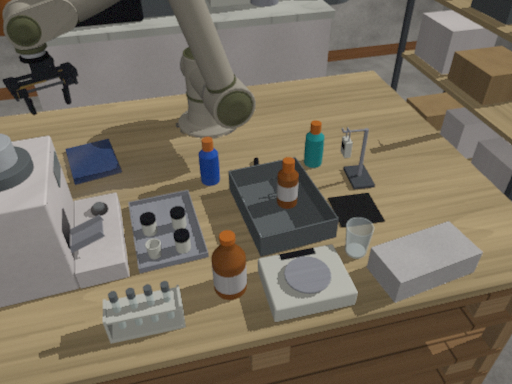

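View pics/top0.png

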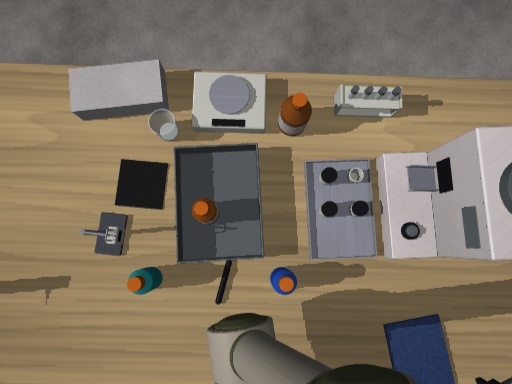

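The scene view shows the tote (280,200) holding the amber bottle, three black-capped jars at (148,219), (178,213) and (181,237), and the open one at (154,248). In the top view, caps are at (329,175), (329,208), (360,208), the open jar at (356,175), the button at (410,230), the mat at (142,184) and the stand and logger at (112,234).

```bash
cat > m0.py <<'E'
from h import *
T=dict(np.load("top0.npz")); S=dict(np.load("scene0.npz"))
W=cloud(T); V=cloud(S); h=T["img"]; 
hsv=cv2.cvtColor(h,cv2.COLOR_BGR2HSV); sh=cv2.cvtColor(S["img"],cv2.COLOR_BGR2HSV)
def rep(n,P):
    print(n,len(P),"med",np.round(np.nanmedian(P,0),4),"p2",np.round(np.nanpercentile(P,2,axis=0),4),"p98",np.round(np.nanpercentile(P,98,axis=0),4))
def roi(W,x0,y0,x1,y1): 
    m=np.zeros((384,512),bool); m[y0:y1,x0:x1]=1; return m
# bottle cap
m=roi(W,185,190,225,230)&(W[...,2]>.15); rep("bottlecap top",W[m])
for n,b in dict(j1=(315,163,343,190),j2=(315,196,343,222),j3=(346,196,374,222)).items():
    m=roi(W,*b)&(W[...,2]>.053)&(W[...,2]<.07); rep(n,W[m])
m=roi(W,343,163,372,190)&(W[...,2]>.035)&(W[...,2]<.06); rep("open",W[m])
m=roi(W,398,218,424,244)&(W[...,2]>.064)&(W[...,2]<.1); rep("button",W[m])
m=roi(W,105,150,175,215)&(hsv[...,2]<40); rep("mat",W[m]); print(cv2.minAreaRect((W[m][:,:2]*1000).astype(np.float32)))
m=roi(W,160,130,275,275)&(W[...,2]>.06)&(W[...,2]<.08); P=W[m]; rep("toterim",P); print(cv2.minAreaRect((P[:,:2]*1000).astype(np.float32)))
m=roi(W,295,150,380,270)&(W[...,2]>.012)&(W[...,2]<.024); P=W[m]; print("tray",cv2.minAreaRect((P[:,:2]*1000).astype(np.float32)))
m=roi(W,70,200,140,265)&(W[...,2]>.008)&(W[...,2]<.018); P=W[m]; print("base",cv2.minAreaRect((P[:,:2]*1000).astype(np.float32)))
m=roi(W,70,200,140,265)&(W[...,2]>.17); rep("bar",W[m])
for lo,hi in((.1,.135),(.15,.16),(.165,.175),(.175,.18),(.18,.19),(.19,.2)):
    m=roi(W,70,200,140,265)&(W[...,2]>lo)&(W[...,2]<hi); rep((lo,hi),W[m]) if m.any() else 0
m=roi(V,325,115,385,190)&(V[...,2]>.03)
np.save("st.npy",V[m])
for lo in np.arange(.03,.21,.01):
    P=V[m&(V[...,2]>lo)&(V[...,2]<lo+.01)&(V[...,0]<.7)]
    if len(P): print(round(lo,2),len(P),np.round(P.min(0),3),np.round(P.max(0),3))
for n,i in(("scene",S["img"][110:200,310:400]),("top",h[205:265,70:140])): cv2.imwrite(f"pics/crop_{n}.png",cv2.resize(i,None,fx=6,fy=6,interpolation=cv2.INTER_CUBIC))
E
python3 m0.py; python3 -c "
import cv2,numpy as np
a=cv2.resize(cv2.imread('pics/crop_scene.png'),(400,400));b=cv2.resize(cv2.imread('pics/crop_top.png'),(400,343))
b=np.vstack([b,np.zeros((57,400,3),np.uint8)]);cv2.imwrite('pics/crop.png',np.hstack([a,b]))"
```

```text
bottlecap top 169 med [0.5294 0.1477 0.1595] p2 [0.5136 0.1324 0.1556] p98 [0.5439 0.1638 0.1627]
j1 195 med [ 0.6347 -0.172   0.0587] p2 [ 0.6159 -0.1907  0.0549] p98 [ 0.6535 -0.1534  0.0628]
j2 200 med [ 0.5443 -0.1721  0.0587] p2 [ 0.526  -0.1923  0.0553] p98 [ 0.5629 -0.1535  0.0621]
j3 201 med [ 0.5486 -0.2536  0.0589] p2 [ 0.5305 -0.2725  0.055 ] p98 [ 0.5671 -0.2348  0.0624]
open 79 med [ 0.6423 -0.2515  0.0436] p2 [ 0.6217 -0.2663  0.0355] p98 [ 0.6578 -0.2291  0.0476]
button 259 med [ 0.4911 -0.3758  0.0735] p2 [ 0.471  -0.4006  0.0649] p98 [ 0.512  -0.3573  0.0846]
mat 2141 med [0.6059 0.3343 0.0037] p2 [ 5.458e-01  2.726e-01 -1.000e-04] p98 [0.6669 0.3957 0.0074]
((607.9509887695312, 334.930419921875), (125.95263671875, 126.29161834716797), 84.93305969238281)
toterim 967 med [0.5618 0.1388 0.0692] p2 [ 4.014e-01 -3.000e-04  6.100e-02] p98 [0.7262 0.2475 0.0743]
((555.9580078125, 122.91167449951172), (400.3874206542969, 249.85333251953125), 8.657329559326172)
tray ((554.38623046875, -223.43460083007812), (274.843994140625, 207.8009490966797), 3.521697759628296)
base ((483.
[... 873 characters left out ...]
402 0.05 ] [0.48  0.411 0.06 ]
0.06 10 [0.474 0.402 0.061] [0.479 0.411 0.069]
0.07 10 [0.473 0.401 0.072] [0.48  0.411 0.078]
0.08 13 [0.47  0.4   0.081] [0.479 0.41  0.09 ]
0.09 14 [0.453 0.342 0.092] [0.485 0.411 0.1  ]
0.1 41 [0.453 0.34  0.1  ] [0.488 0.412 0.11 ]
0.11 40 [0.447 0.34  0.11 ] [0.489 0.411 0.12 ]
0.12 40 [0.45  0.339 0.12 ] [0.489 0.413 0.129]
0.13 47 [0.453 0.339 0.13 ] [0.489 0.412 0.14 ]
0.14 47 [0.45  0.339 0.14 ] [0.49  0.412 0.15 ]
0.15 63 [0.45  0.339 0.15 ] [0.491 0.411 0.16 ]
0.16 20 [0.453 0.35  0.16 ] [0.481 0.413 0.17 ]
0.17 33 [0.464 0.34  0.17 ] [0.482 0.412 0.18 ]
0.18 49 [0.457 0.332 0.18 ] [0.485 0.411 0.188]
0.19 4 [0.462 0.332 0.19 ] [0.468 0.336 0.192]
```

View pics/crop.png

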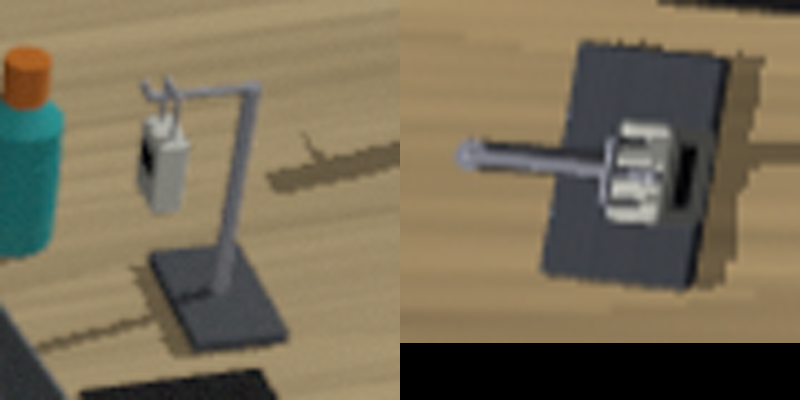

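The crop shows the logger block hanging on the bar by its loop. The post is on the right and the turned-up end on the left.

```bash
cat >> h.py <<'E'
def go(x,y,z,yaw=None):
    "print shift (mm, tool axes) and twist to world TCP target; yaw = angle of closing axis (deg)"
    s=r.state(); R=np.array(s["tool_rot"]); p=np.array(s["position"])
    d=R.T@(np.array([x,y,z])-p)*1000
    y0=np.degrees(np.arctan2(R[1,1],R[0,1]))
    print("t%.1f"%s["time"],"p",np.round(p,4),"yaw%.1f"%y0,"tilt",np.round(R[:,2],3),"-> travel",np.round(d,1),"twist_z",None if yaw is None else round(-np.radians((yaw-y0+90)%180-90),3),"gap %.4f grip %.1f"%(s["finger_gap"],s["grasp_force"]),"F",np.round(s["contact_force"],1))
E
python3 - <<'E'
from h import *
T=dict(np.load("top0.npz")); S=dict(np.load("scene0.npz")); W=cloud(T);V=cloud(S)
def sel(W,x0,x1,y0,y1,z0,z1):
    return W[(W[...,0]>x0)&(W[...,0]<x1)&(W[...,1]>y0)&(W[...,1]<y1)&(W[...,2]>z0)&(W[...,2]<z1)]
def rect(n,P): print(n,len(P),cv2.minAreaRect((P[:,:2]*1000).astype(np.float32)))
rect("tote",sel(W,.38,.74,-.03,.28,.063,.076))
rect("tote s",sel(V,.38,.74,-.03,.28,.063,.076))
rect("tray",sel(W,.4,.72,-.34,-.1,.012,.022))
P=sel(W,.3,.8,-.5,-.3,.095,.15); print("chute",P.min(0),P.max(0))
P=sel(W,.3,.8,-.6,-.3,.2,.4); print("tower",P.max(0))
P=sel(W,.68,.9,-.15,.03,.03,.2); print("reagent",np.percentile(P,2,axis=0),P.max(0))
for a in (.066,.07,.074,.078,.082):
    for n,C in(("t",W),("s",V)):
        P=sel(C,.46,.53,-.41,-.345,a,a+.004)
        if len(P):print(n,a,len(P),P.mean(0).round(4),P.min(0).round(3),P.max(0).round(3))
P=sel(V,.4,.58,.08,.2,.13,.17); print("bot s",P.mean(0),P.min(0),P.max(0))
for x0,x1,y0,y1 in((.6,.67,-.2,-.14),(.51,.58,-.2,-.14),(.51,.58,-.28,-.22)):
    P=sel(V,x0,x1,y0,y1,.056,.064); print("jar s",len(P),P.mean(0).round(4),P.min(0).round(3),P.max(0).round(3))
go(.529,.148,.27,-45)
E
```

```text
tote 900 ((561.73583984375, 141.65338134765625), (356.8326416015625, 280.17230224609375), 1.3067785501480103)
tote s 818 ((560.1957397460938, 125.92742156982422), (358.67987060546875, 309.7782897949219), 0.3100917637348175)
tray 671 ((550.390380859375, -223.9105224609375), (275.3836975097656, 207.62071228027344), 3.837648630142212)
chute [ 0.42746443 -0.45990062  0.09506184] [ 0.70511803 -0.35514749  0.14986759]
tower [ 0.71014773 -0.43477548  0.3125001 ]
reagent [ 0.7101302  -0.10814618  0.03699838] [0.89961599 0.02999193 0.18372502]
t 0.066 28 [ 0.495  -0.3719  0.0686] [ 0.471 -0.398  0.066] [ 0.512 -0.357  0.07 ]
s 0.066 32 [ 0.5079 -0.3748  0.0683] [ 0.485 -0.399  0.066] [ 0.521 -0.356  0.07 ]
t 0.07 96 [ 0.4908 -0.3766  0.0721] [ 0.471 -0.402  0.07 ] [ 0.514 -0.357  0.074]
s 0.07 59 [ 0.5052 -0.3748  0.0716] [ 0.48  -0.398  0.07 ] [ 0.522 -0.356  0.074]
t 0.074 22 [ 0.4927 -0.3739  0.0754] [ 0.474 -0.395  0.074] [ 0.512 -0.363  0.078]
s 0.074 17 [ 0.5061 -0.3792  0.0762] [ 0.492 -0.392  0.074] [ 0.511 -0.363  0.078]
t 0.078 64 [ 0.4918 -0.378   0.0805] [ 0.478 -0.39   0.078] [ 0.506 -0.365  0.082]
s 0.078 48 [ 0.4976 -0.3759  0.0802] [ 0.484 -0.39   0.078] [ 0.512 -0.364  0.082]
t 0.082 37 [ 0.4919 -0.3801  0.0835] [ 0.478 -0.392  0.082] [ 0.504 -0.366  0.086]
s 0.082 12 [ 0.4998 -0.379   0.0832] [ 0.488 -0.388  0.082] [ 0.509 -0.366  0.085]
bot s [0.54085481 0.14802149 0.15069998] [0.51382274 0.13269128 0.13024229] [0.55252554 0.1666704  0.16392524]
jar s 132 [ 0.6414 -0.1703  0.0584] [ 0.621 -0.19   0.056] [ 0.662 -0.15   0.062]
jar s 106 [ 0.5505 -0.1705  0.0583] [ 0.528 -0.191  0.056] [ 0.573 -0.151  0.062]
jar s 120 [ 0.5548 -0.2523  0.0583] [ 0.532 -0.272  0.056] [ 0.577 -0.231  0.062]
t0.1 p [ 0.2052 -0.4829  0.2009] yaw-67.0 tilt [-0.     0.001 -1.   ] -> travel [ 544.7 -454.2  -68.4] twist_z -0.384 gap 0.0880 grip 0.0 F [ 1.2 -0.1  0. ]
```

Emit:
servo_tool:
  travel:
    - [0,0,-60]
    - [50,-42,-68]
    - [100,-83,-68]
    - [150,-125,-68]
    - [200,-167,-68]
    - [250,-208,-68]
    - [300,-250,-68]
    - [350,-292,-68]
    - [400,-333,-68]
    - [450,-375,-68]
    - [500,-417,-68]
    - [545,-454,-68]
  twist:
    - [0,0,0]
    - [0,0,-0.1]
    - [0,0,-0.2]
    - [0,0,-0.3]
    - [0,0,-0.384]
    - [0,0,-0.384]
    - [0,0,-0.384]
    - [0,0,-0.384]
    - [0,0,-0.384]
    - [0,0,-0.384]
    - [0,0,-0.384]
    - [0,0,-0.384]
  gripper: [0.2,0.2,0.2,0.2,0.2,0.2,0.2,0.2,0.2,0.2,0.2,0.2]
  force: 30

```text
time: 1.6
position: [0.5196, 0.1301, 0.2692]
tool_rot: [[0.707, 0.708, -0.0], [0.708, -0.707, -0.0], [-0.0, -0.0, -1.0]]
contact_force: [0.3, -1.1, 0.7]
finger_gap: 0.0706
grasp_force: 0.0
```

```bash
python3 -c "
from h import *
go(.529,.148,.126,-45)"
```

```text
t1.6 p [0.5196 0.1301 0.2692] yaw-45.0 tilt [-0. -0. -1.] -> travel [ 19.3  -6.  143.2] twist_z 0.001 gap 0.0706 grip 0.0 F [ 0.3 -1.1  0.7]
```

Emit:
servo_tool:
  travel:
    - [0,0,0]
    - [0,0,0]
    - [0,0,0]
  twist:
    - [0,0,0]
    - [0,0,0]
    - [0,0,0]
  gripper: [0.2,0.2,0.2]

```text
time: 1.98
position: [0.5189, 0.1269, 0.2696]
tool_rot: [[0.708, 0.706, 0.0], [0.706, -0.708, -0.0], [0.0, 0.0, -1.0]]
contact_force: [0.3, -0.3, 0.1]
finger_gap: 0.0705
grasp_force: 0.0
```

```bash
python3 -c "
from h import *
go(.5305,.148,.126,-45)"
```

```text
t2.0 p [0.5189 0.1269 0.2696] yaw-45.1 tilt [ 0. -0. -1.] -> travel [ 23.2  -6.8 143.6] twist_z -0.001 gap 0.0705 grip 0.0 F [ 0.3 -0.3  0.1]
```

Emit:
servo_tool:
  travel:
    - [23,-7,30]
    - [23,-7,60]
    - [23,-7,90]
    - [23,-7,115]
    - [23,-7,130]
    - [23,-7,143.5]
    - [23,-7,143.5]
    - [23,-7,143.5]
    - [23,-7,143.5]
    - [23,-7,143.5]
    - [23,-7,143.5]
    - [23,-7,143.5]
  twist:
    - [0,0,0]
    - [0,0,0]
    - [0,0,0]
    - [0,0,0]
    - [0,0,0]
    - [0,0,0]
    - [0,0,0]
    - [0,0,0]
    - [0,0,0]
    - [0,0,0]
    - [0,0,0]
    - [0,0,0]
  gripper: [0.2,0.2,0.2,0.2,0.2,0.2,0.2,1,1,1,1,1]
  force: 30

```text
time: 3.48
position: [0.5304, 0.1492, 0.126]
tool_rot: [[0.707, 0.707, 0.0], [0.707, -0.707, -0.0], [0.0, 0.0, -1.0]]
contact_force: [0.8, -0.1, 0.2]
finger_gap: 0.0228
grasp_force: 0.0
```

Emit:
servo_tool:
  travel:
    - [0,0,0]
    - [0,0,-20]
    - [0,0,-50]
    - [0,0,-80]
    - [0,0,-110]
    - [0,0,-110]
    - [0,0,-110]
  twist:
    - [0,0,0]
    - [0,0,0]
    - [0,0,0]
    - [0,0,0]
    - [0,0,0]
    - [0,0,0]
    - [0,0,0]
  gripper: [1,1,1,1,1,1,1]
  force: 30

```text
time: 4.35
position: [0.53, 0.1492, 0.2347]
tool_rot: [[0.707, 0.707, -0.002], [0.707, -0.707, -0.0], [-0.001, -0.001, -1.0]]
contact_force: [-0.6, -0.5, -0.8]
finger_gap: 0.0003
grasp_force: 0.0
```

```bash
python3 -c "
from h import *
c=vision.camera('scene');cv2.imwrite('pics/s1.png',c['img'])
go(.607,.334,.235,-45)"
```

```text
t4.4 p [0.5299 0.1491 0.2345] yaw-45.0 tilt [-0.002 -0.    -1.   ] -> travel [185.2 -76.1  -0.7] twist_z 0.0 gap 0.0005 grip 0.0 F [-1.   0.7  0.5]
```

View pics/s1.png

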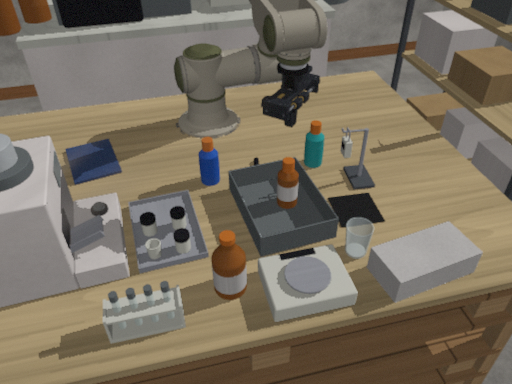

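The scene view shows the bottle still standing in the tote at (288,185). The gripper is shut, at about (290,100). I'm checking its measured pose against the depth cloud.

```bash
python3 - <<'E'
from h import *
s=r.state();p=np.array(s["position"]);print(p,np.round(s["q"],3))
for n in("scene","top"):
    c=vision.camera(n);W=cloud(c); cv2.imwrite(f"pics/{n}2.png",c["img"])
    q=np.array(c["R"])@p+c["t"];u,v=c["fx"]*q[0]/q[2]+c["cx"],c["fy"]*q[1]/q[2]+c["cy"]
    print(n,"tcp px",u,v,"z",q[2],"cloud there",W[int(v),int(u)])
    b=np.array(c["R"])@np.array([.53,.148,.16])+c["t"];print("cap px",c["fx"]*b[0]/b[2]+c["cx"],c["fy"]*b[1]/b[2]+c["cy"])
    m=(W[...,2]>.21)&(W[...,2]<.3)&(W[...,0]>.25)&(W[...,1]>-.1)
    print(W[m].mean(0),np.percentile(W[m],1,axis=0),np.percentile(W[m],99,axis=0))
E
```

```text
[0.52991576 0.14914329 0.23449841] [0.061 0.35  1.36  0.    1.434 0.847]
scene tcp px 288.89933233709 136.67500247303192 z 1.1997694700301003 cloud there [0.18237977 0.26334253 0.00180355]
cap px 287.4664577091956 159.5565856442217
[0.54001549 0.15030028 0.2854286 ] [0.52902765 0.13453961 0.27118889] [0.55092291 0.16706576 0.29941761]
top tcp px 195.76631454571373 204.6944772008101 z 0.7966712237123448 cloud there [0.49869691 0.10134198 0.56929136]
cap px 200.82703601877208 207.85306940695418<stdin>:9: RuntimeWarning: Mean of empty slice.
  ret = um.true_divide(
Traceback (most recent call last):
IndexError: index -1 is out of bounds for axis 0 with size 0
```

View pics/top2.png

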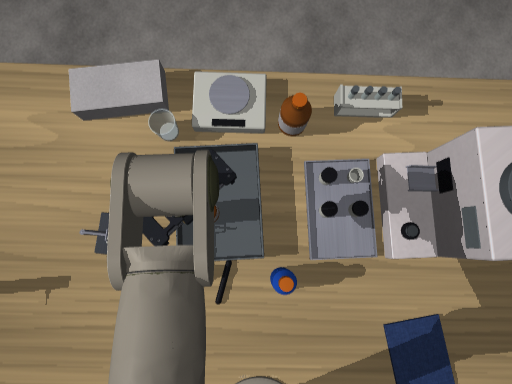

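```bash
python3 - <<'E'
from h import *
S=dict(np.load("scene0.npz"));V=cloud(S)
m=(V[...,2]>.12)&(V[...,0]<.4)&(V[...,1]<-.38)&(V[...,1]>-.6)&(V[...,0]>.1)
P=V[m];print("start lowest",P[np.argsort(P[:,2])[:300:20]].round(3))
S=vision.camera("scene");V=cloud(S)
m=(V[...,2]>.18)&(V[...,0]>.45)&(V[...,0]<.62)&(V[...,1]<.3)&(V[...,1]>.05)
P=V[m];print("now lowest",P[np.argsort(P[:,2])[:200:15]].round(3))
print([k for k in dir(r) if k[0]!="_"]); print(S["cx"],S["cy"])
cv2.imwrite("pics/g.png",cv2.resize(S["img"][60:180,220:360],None,fx=4,fy=4,interpolation=cv2.INTER_CUBIC))
E
```

```text
start lowest [[ 0.228 -0.52   0.234]
 [ 0.195 -0.428  0.243]
 [ 0.236 -0.518  0.248]
 [ 0.237 -0.53   0.253]
 [ 0.234 -0.523  0.258]
 [ 0.232 -0.522  0.263]
 [ 0.182 -0.443  0.268]
 [ 0.242 -0.529  0.272]
 [ 0.236 -0.522  0.278]
 [ 0.231 -0.519  0.281]
 [ 0.191 -0.432  0.284]
 [ 0.236 -0.535  0.289]
 [ 0.195 -0.428  0.298]
 [ 0.201 -0.392  0.306]
 [ 0.26  -0.518  0.308]]
now lowest [[0.537 0.157 0.27 ]
 [0.537 0.156 0.277]
 [0.547 0.145 0.281]
 [0.537 0.159 0.285]
 [0.529 0.166 0.288]
 [0.546 0.15  0.294]
 [0.536 0.158 0.299]
 [0.547 0.141 0.305]
 [0.536 0.158 0.311]
 [0.551 0.147 0.318]
 [0.492 0.225 0.336]
 [0.59  0.091 0.337]
 [0.498 0.226 0.339]
 [0.582 0.079 0.34 ]]
['Unreachable', 'hold_point_z', 'state']
253.1104343236811 188.13724692687478
```

View pics/g.png

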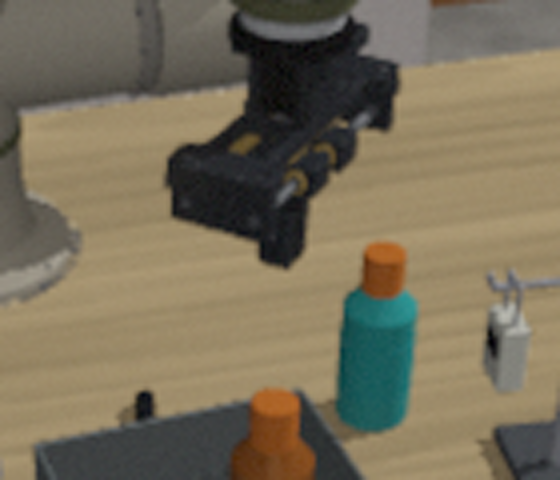

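The close-up shows the fingertips well above the reported height. The depth puts them at z≈0.270 against a reported 0.2345, and at the start 0.234 against 0.201. So the reported TCP z reads about 35 mm too low. I'll reopen, hover lower and check the sideways offset too.

Emit:
servo_tool:
  travel:
    - [0,0,0]
    - [0,0,0]
    - [0,0,30]
    - [0,0,60]
    - [0,0,85]
    - [0,0,95]
    - [0,0,95]
    - [0,0,95]
    - [0,0,95]
  twist:
    - [0,0,0]
    - [0,0,0]
    - [0,0,0]
    - [0,0,0]
    - [0,0,0]
    - [0,0,0]
    - [0,0,0]
    - [0,0,0]
    - [0,0,0]
  gripper: [0.2,0.2,0.2,0.2,0.2,0.2,0.2,0.2,0.2]

```text
time: 5.68
position: [0.5308, 0.1492, 0.1417]
tool_rot: [[0.707, 0.707, 0.001], [0.707, -0.707, 0.0], [0.001, 0.001, -1.0]]
contact_force: [-0.0, 0.0, 0.2]
finger_gap: 0.0703
grasp_force: 0.0
```

```bash
python3 - <<'E'
from h import *
go(.5305,.148,.092,-45)
S=vision.camera("scene");V=cloud(S); np.savez("s3.npz",**S)
m=(V[...,2]>.165)&(V[...,2]<.215)&(V[...,0]>.42)&(V[...,0]<.64)&(V[...,1]<.27)&(V[...,1]>.03)
hsv=cv2.cvtColor(S["img"],cv2.COLOR_BGR2HSV); m&=hsv[...,2]<90
n,l,st,ce=cv2.connectedComponentsWithStats(m.astype(np.uint8))
for i in range(1,n):
    if st[i,4]>15: P=V[l==i];print(st[i],P.mean(0).round(4),P.min(0).round(3),P.max(0).round(3))
cv2.imwrite("pics/g3.png",cv2.resize(S["img"][80:200,220:360],None,fx=4,fy=4,interpolation=cv2.INTER_CUBIC))
E
```

```text
t5.7 p [0.5308 0.1492 0.1417] yaw-45.0 tilt [ 0.001  0.    -1.   ] -> travel [-1.1  0.6 49.7] twist_z 0.0 gap 0.0703 grip 0.0 F [-0.   0.   0.2]
[293 137   8  12  59] [0.5083 0.1805 0.1968] [0.5   0.171 0.18 ] [0.514 0.19  0.213]
[277 151   9  13  81] [0.5679 0.1171 0.1994] [0.558 0.108 0.179] [0.577 0.128 0.214]
```

View pics/g3.png

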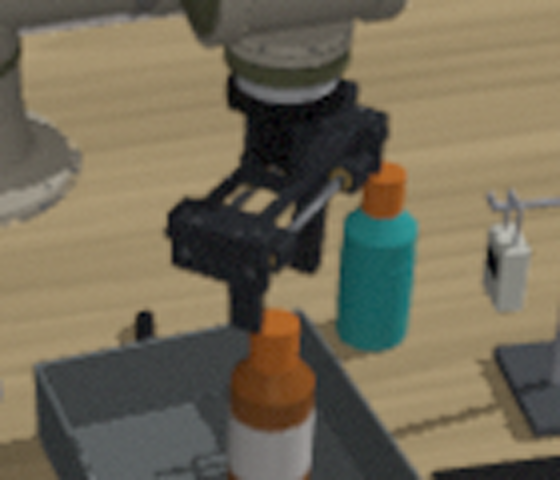

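Both fingers straddle the orange cap, with tips at about z=0.180 against a reported 0.142. Sideways they are centred, so I'm going 50 mm down and gripping.

Emit:
servo_tool:
  travel:
    - [0,0,15]
    - [0,0,30]
    - [0,0,40]
    - [0,0,50]
    - [0,0,50]
    - [0,0,50]
    - [0,0,50]
    - [0,0,50]
    - [0,0,50]
    - [0,0,50]
  twist:
    - [0,0,0]
    - [0,0,0]
    - [0,0,0]
    - [0,0,0]
    - [0,0,0]
    - [0,0,0]
    - [0,0,0]
    - [0,0,0]
    - [0,0,0]
    - [0,0,0]
  gripper: [0.2,0.2,0.2,0.2,0.2,1,1,1,1,1]
  force: 30

```text
time: 6.98
position: [0.5306, 0.1491, 0.0911]
tool_rot: [[0.707, 0.707, 0.001], [0.707, -0.707, -0.0], [0.0, 0.0, -1.0]]
contact_force: [0.5, -0.4, 1.2]
finger_gap: 0.0331
grasp_force: 30.0
```

Emit:
servo_tool:
  travel:
    - [0,0,-10]
    - [0,0,-30]
    - [0,0,-60]
    - [0,0,-90]
    - [0,0,-110]
    - [0,0,-110]
  twist:
    - [0,0,0]
    - [0,0,0]
    - [0,0,0]
    - [0,0,0]
    - [0,0,0]
    - [0,0,0]
  gripper: [1,1,1,1,1,1]

```text
time: 7.72
position: [0.5309, 0.1493, 0.2023]
tool_rot: [[0.707, 0.707, 0.003], [0.707, -0.707, 0.0], [0.002, 0.002, -1.0]]
contact_force: [-0.7, 0.1, -2.6]
finger_gap: 0.0334
grasp_force: 30.0
```

```bash
python3 -c "
from h import *
go(.6075,.3345,.201,-45)"
```

```text
t7.7 p [0.5309 0.1493 0.2023] yaw-45.0 tilt [ 0.003  0.    -1.   ] -> travel [185.2 -76.7   1.6] twist_z 0.001 gap 0.0334 grip 30.0 F [-0.7  0.1 -2.6]
```

Emit:
servo_tool:
  travel:
    - [12,-5,0]
    - [38,-16,0]
    - [66,-27,0]
    - [94,-39,0]
    - [122,-50,0]
    - [148,-61,0]
    - [170,-70,0]
    - [181,-75,0]
    - [185,-76.5,0]
    - [185,-76.5,0]
    - [185,-76.5,0]
    - [185,-76.5,0]
  twist:
    - [0,0,0]
    - [0,0,0]
    - [0,0,0]
    - [0,0,0]
    - [0,0,0]
    - [0,0,0]
    - [0,0,0]
    - [0,0,0]
    - [0,0,0]
    - [0,0,0]
    - [0,0,0]
    - [0,0,0]
  gripper: [1,1,1,1,1,1,1,1,1,1,1,1]

```text
time: 9.22
position: [0.607, 0.3338, 0.2011]
tool_rot: [[0.707, 0.707, 0.0], [0.707, -0.707, 0.0], [0.0, 0.0, -1.0]]
contact_force: [-0.3, -0.7, -2.3]
finger_gap: 0.0328
grasp_force: 30.0
```

Emit:
servo_tool:
  travel:
    - [0,0,25]
    - [0,0,55]
    - [0,0,80]
    - [0,0,95]
    - [0,0,104]
    - [0,0,108]
    - [0,0,108]
    - [0,0,108]
  twist:
    - [0,0,0]
    - [0,0,0]
    - [0,0,0]
    - [0,0,0]
    - [0,0,0]
    - [0,0,0]
    - [0,0,0]
    - [0,0,0]
  gripper: [1,1,1,1,1,1,1,1]

```text
time: 10.22
position: [0.6074, 0.3342, 0.0937]
tool_rot: [[0.707, 0.707, 0.001], [0.707, -0.707, 0.0], [0.001, 0.001, -1.0]]
contact_force: [-0.4, 0.0, -2.7]
finger_gap: 0.0333
grasp_force: 30.0
```

Emit:
servo_tool:
  travel:
    - [0,0,1]
    - [0,0,2]
    - [0,0,3]
    - [0,0,3]
  twist:
    - [0,0,0]
    - [0,0,0]
    - [0,0,0]
    - [0,0,0]
  gripper: [1,1,1,1]

```text
time: 10.72
position: [0.6072, 0.3341, 0.0901]
tool_rot: [[0.707, 0.707, 0.0], [0.707, -0.707, 0.0], [0.0, 0.0, -1.0]]
contact_force: [-0.3, 0.8, -0.8]
finger_gap: 0.0333
grasp_force: 30.0
```

Touching (force rising). I'll release and go straight up.

Emit:
servo_tool:
  travel:
    - [0,0,0.5]
    - [0,0,0.5]
    - [0,0,0.5]
    - [0,0,0.5]
    - [0,0,0.5]
    - [0,0,-20]
    - [0,0,-50]
    - [0,0,-90]
    - [0,0,-120]
    - [0,0,-120]
  twist:
    - [0,0,0]
    - [0,0,0]
    - [0,0,0]
    - [0,0,0]
    - [0,0,0]
    - [0,0,0]
    - [0,0,0]
    - [0,0,0]
    - [0,0,0]
    - [0,0,0]
  gripper: [1,0.3,0.2,0.2,0.2,0.2,0.2,0.2,0.2,0.2]

```text
time: 11.98
position: [0.6078, 0.3345, 0.2123]
tool_rot: [[0.707, 0.707, 0.004], [0.707, -0.707, 0.002], [0.004, 0.002, -1.0]]
contact_force: [1.3, 0.6, -0.9]
finger_gap: 0.0704
grasp_force: 0.0
```

```bash
cat >> h.py <<'E'
def sel(W,x0,x1,y0,y1,z0,z1):
    return W[(W[...,0]>x0)&(W[...,0]<x1)&(W[...,1]>y0)&(W[...,1]<y1)&(W[...,2]>z0)&(W[...,2]<z1)]
def caps(x0,x1,y0,y1,z0=.052,z1=.068):
    "dark cap tops in a world box, both cameras"
    for n in("top","scene"):
        c=vision.camera(n);W=cloud(c);v=c["img"].max(2)
        m=(W[...,0]>x0)&(W[...,0]<x1)&(W[...,1]>y0)&(W[...,1]<y1)&(W[...,2]>z0)&(W[...,2]<z1)&(v<90)
        k,l,st,ce=cv2.connectedComponentsWithStats(m.astype(np.uint8))
        for i in range(1,k):
            if st[i,4]>40: P=W[l==i];print(n,"cap",st[i,4],((np.percentile(P,3,axis=0)+np.percentile(P,97,axis=0))/2).round(4))
        cv2.imwrite(f"pics/{n}_last.png",c["img"])
E
python3 - <<'E'
from h import *
go(.6345,-.172,.2,-45)
S=vision.camera("scene");V=cloud(S)
P=sel(V,.56,.68,.28,.40,.145,.175);print("cap on mat",len(P),((P.min(0)+P.max(0))/2).round(4),P.max(0).round(4))
caps(.4,.72,-.33,-.1)
E
```

```text
t12.0 p [0.6078 0.3345 0.2123] yaw-45.0 tilt [ 0.004  0.002 -1.   ] -> travel [-339.5  376.8   11.6] twist_z 0.0 gap 0.0704 grip 0.0 F [ 1.3  0.6 -0.9]
cap on mat 119 [0.6118 0.3337 0.1535] [0.6294 0.3497 0.1619]
top cap 196 [ 0.6354 -0.1722  0.0585]
top cap 203 [ 0.5444 -0.1723  0.0583]
top cap 202 [ 0.5488 -0.2535  0.0577]
scene cap 138 [ 0.5508 -0.1711  0.0574]
scene cap 142 [ 0.5536 -0.2521  0.0572]
scene cap 154 [ 0.6412 -0.1709  0.0577]
```

Bottle is centred on the mat. Next is jar 1.

Emit:
servo_tool:
  travel:
    - [-14,16,0]
    - [-45,50,0]
    - [-80,89,0]
    - [-115,128,0]
    - [-150,166,0]
    - [-185,205,0]
    - [-220,244,0]
    - [-255,283,0]
    - [-290,322,0]
    - [-320,355,0]
    - [-334,371,0]
    - [-338,378,0]
  twist:
    - [0,0,0]
    - [0,0,0]
    - [0,0,0]
    - [0,0,0]
    - [0,0,0]
    - [0,0,0]
    - [0,0,0]
    - [0,0,0]
    - [0,0,0]
    - [0,0,0]
    - [0,0,0]
    - [0,0,0]
  gripper: [0.3,0.3,0.3,0.3,0.3,0.3,0.3,0.3,0.3,0.3,0.3,0.3]
  force: 20

```text
time: 13.62
position: [0.6354, -0.1724, 0.209]
tool_rot: [[0.707, 0.707, -0.001], [0.707, -0.707, 0.001], [-0.0, -0.001, -1.0]]
contact_force: [0.7, 0.8, 0.4]
finger_gap: 0.0617
grasp_force: 0.0
```

Emit:
servo_tool:
  travel:
    - [0,0,30]
    - [0,0,60]
    - [0,0,90]
    - [0,0,120]
    - [0,0,130]
    - [0,0,130]
    - [0,0,130]
  twist:
    - [0,0,0]
    - [0,0,0]
    - [0,0,0]
    - [0,0,0]
    - [0,0,0]
    - [0,0,0]
    - [0,0,0]
  gripper: [0.3,0.3,0.3,0.3,0.3,0.3,0.3]

```text
time: 14.5
position: [0.6362, -0.172, 0.0814]
tool_rot: [[0.707, 0.708, 0.002], [0.708, -0.707, -0.001], [0.001, 0.002, -1.0]]
contact_force: [-0.6, 0.0, 0.7]
finger_gap: 0.0616
grasp_force: 0.0
```

```bash
python3 - <<'E'
from h import *
caps(.4,.72,-.33,-.1)
go(.637,-.172,-.01,-45)
E
```

```text
scene cap 114 [ 0.5512 -0.1689  0.0575]
scene cap 109 [ 0.5578 -0.2536  0.0569]
scene cap 156 [ 0.6416 -0.1708  0.0574]
t14.6 p [ 0.6361 -0.1722  0.0811] yaw-45.0 tilt [ 0.002 -0.001 -1.   ] -> travel [ 0.8  0.3 91.1] twist_z 0.001 gap 0.0617 grip 0.0 F [ 0.2 -0.3 -0.7]
```

Emit:
servo_tool:
  travel:
    - [1,0,30]
    - [1,0,60]
    - [1,0,80]
    - [1,0,91]
    - [1,0,91]
    - [1,0,91]
    - [1,0,91]
    - [1,0,91]
    - [1,0,91]
    - [1,0,91]
  twist:
    - [0,0,0]
    - [0,0,0]
    - [0,0,0]
    - [0,0,0]
    - [0,0,0]
    - [0,0,0]
    - [0,0,0]
    - [0,0,0]
    - [0,0,0]
    - [0,0,0]
  gripper: [0.3,0.3,0.3,0.3,0.3,0.3,1,1,1,1]
  force: 20

```text
time: 15.85
position: [0.6365, -0.1716, -0.0106]
tool_rot: [[0.707, 0.707, 0.001], [0.707, -0.707, -0.0], [0.0, 0.001, -1.0]]
contact_force: [-0.9, 0.3, 3.8]
finger_gap: 0.0413
grasp_force: 20.0
```

Emit:
servo_tool:
  travel:
    - [0,0,-10]
    - [0,0,-40]
    - [0,0,-80]
    - [0,0,-120]
    - [0,0,-140]
    - [0,0,-140]
  twist:
    - [0,0,0]
    - [0,0,0]
    - [0,0,0]
    - [0,0,0]
    - [0,0,0]
    - [0,0,0]
  gripper: [1,1,1,1,1,1]

```text
time: 16.6
position: [0.6368, -0.1716, 0.1306]
tool_rot: [[0.707, 0.707, 0.003], [0.707, -0.707, -0.001], [0.001, 0.003, -1.0]]
contact_force: [-0.5, 0.5, -1.7]
finger_gap: 0.0414
grasp_force: 20.0
```

```bash
python3 - <<'E'
from h import *
T=dict(np.load("top0.npz"))
# tote outline: corners of dark-grey rim from plane rays at z=.07
W=cloud(T); P=sel(W,.40,.73,-.01,.26,.066,.074); Q=P[(abs(P[:,0]-.53)>.06)|(abs(P[:,1]-.15)>.06)]
m=np.zeros((384,512),np.uint8); 
for a in Q: pass
for y0 in np.arange(.02,.24,.04):
    B=Q[abs(Q[:,1]-y0)<.012]; print("y",y0.round(2),"x rim",B[:,0].min().round(3),np.round(B[:,0].max(),3))
for x0 in np.arange(.45,.70,.05):
    B=Q[abs(Q[:,0]-x0)<.012]; print("x",x0.round(2),"y rim",B[:,1].min().round(3),np.round(B[:,1].max(),3))
go(.64,.07,.13,-45)
E
```

```text
y 0.02 x rim 0.414 0.713
y 0.06 x rim 0.411 0.709
y 0.1 x rim 0.408 0.708
y 0.14 x rim 0.404 0.704
y 0.18 x rim 0.401 0.7
y 0.22 x rim 0.401 0.696
x 0.45 y rim -0.001 0.219
x 0.5 y rim 0.002 0.221
x 0.55 y rim 0.006 0.228
x 0.6 y rim 0.01 0.23
x 0.65 y rim 0.016 0.235
t16.6 p [ 0.6368 -0.1716  0.1306] yaw-45.0 tilt [ 0.003 -0.001 -1.   ] -> travel [ 173.2 -168.5    0.3] twist_z 0.0 gap 0.0414 grip 20.0 F [-0.5  0.5 -1.7]
```

Emit:
servo_tool:
  travel:
    - [12,-12,0]
    - [45,-43,0]
    - [80,-76,0]
    - [115,-110,0]
    - [150,-143,0]
    - [172,-164,0]
    - [180,-175,0]
    - [180,-175,0]
    - [180,-175,0]
  twist:
    - [0,0,0]
    - [0,0,0]
    - [0,0,0]
    - [0,0,0]
    - [0,0,0]
    - [0,0,0]
    - [0,0,0]
    - [0,0,0]
    - [0,0,0]
  gripper: [1,1,1,1,1,1,1,1,1]

```text
time: 17.73
position: [0.6396, 0.0785, 0.1287]
tool_rot: [[0.708, 0.707, -0.0], [0.707, -0.708, -0.0], [-0.0, -0.0, -1.0]]
contact_force: [0.1, -0.2, -1.0]
finger_gap: 0.0415
grasp_force: 20.0
```

Emit:
servo_tool:
  travel:
    - [0,0,30]
    - [0,0,60]
    - [0,0,90]
    - [0,0,115]
    - [0,0,130]
    - [0,0,135]
    - [0,0,136]
    - [0,0,136]
  twist:
    - [0,0,0]
    - [0,0,0]
    - [0,0,0]
    - [0,0,0]
    - [0,0,0]
    - [0,0,0]
    - [0,0,0]
    - [0,0,0]
  gripper: [1,1,1,1,1,1,1,1]

```text
time: 18.73
position: [0.6402, 0.0795, -0.0062]
tool_rot: [[0.707, 0.707, 0.001], [0.707, -0.707, -0.0], [0.001, 0.001, -1.0]]
contact_force: [0.2, -0.7, -0.2]
finger_gap: 0.0413
grasp_force: 20.0
```

Emit:
servo_tool:
  travel:
    - [0,0,1]
    - [0,0,2]
    - [0,0,2]
    - [0,0,2]
    - [0,0,2]
    - [0,0,2]
    - [0,0,2]
    - [0,0,-25]
    - [0,0,-70]
    - [0,0,-110]
    - [0,0,-150]
    - [0,0,-150]
  twist:
    - [0,0,0]
    - [0,0,0]
    - [0,0,0]
    - [0,0,0]
    - [0,0,0]
    - [0,0,0]
    - [0,0,0]
    - [0,0,0]
    - [0,0,0]
    - [0,0,0]
    - [0,0,0]
    - [0,0,0]
  gripper: [1,1,1,0.3,0.3,0.3,0.3,0.3,0.3,0.3,0.3,0.3]

```text
time: 20.23
position: [0.6411, 0.0796, 0.1463]
tool_rot: [[0.707, 0.707, 0.006], [0.707, -0.707, -0.0], [0.004, 0.005, -1.0]]
contact_force: [-0.3, -0.1, 0.1]
finger_gap: 0.0619
grasp_force: 0.0
```

```bash
python3 - <<'E'
from h import *
caps(.4,.72,-.33,.23)
go(.546,-.172,.145,-45)
E
```

```text
top cap 202 [ 0.5453 -0.1724  0.059 ]
top cap 201 [ 0.5486 -0.254   0.0585]
scene cap 158 [0.5045 0.2135 0.0599]
scene cap 62 [0.4206 0.0289 0.0599]
scene cap 479 [0.5893 0.1114 0.0599]
scene cap 143 [ 0.5505 -0.1711  0.0567]
scene cap 145 [ 0.5549 -0.2524  0.0568]
scene cap 158 [0.6428 0.0814 0.0582]
t20.3 p [0.6394 0.0796 0.1423] yaw-45.0 tilt [-0.001  0.    -1.   ] -> travel [-244.   111.8   -2.7] twist_z 0.0 gap 0.0620 grip 0.0 F [-0.5  0.5 -1.1]
```

Emit:
servo_tool:
  travel:
    - [-15,7,0]
    - [-50,23,0]
    - [-90,41,0]
    - [-130,60,0]
    - [-170,78,0]
    - [-210,96,0]
    - [-235,108,0]
    - [-243,112,0]
    - [-243,112,0]
    - [-243,112,0]
  twist:
    - [0,0,0]
    - [0,0,0]
    - [0,0,0]
    - [0,0,0]
    - [0,0,0]
    - [0,0,0]
    - [0,0,0]
    - [0,0,0]
    - [0,0,0]
    - [0,0,0]
  gripper: [0.3,0.3,0.3,0.3,0.3,0.3,0.3,0.3,0.3,0.3]

```text
time: 21.58
position: [0.5473, -0.1705, 0.1427]
tool_rot: [[0.706, 0.708, -0.0], [0.708, -0.706, 0.0], [0.0, -0.001, -1.0]]
contact_force: [0.6, 0.2, 0.1]
finger_gap: 0.0616
grasp_force: 0.0
```

```bash
python3 - <<'E'
from h import *
caps(.4,.72,-.33,.23)
go(.547,-.172,-.01,-45)
E
```

```text
top cap 147 [0.701  0.1258 0.0605]
top cap 198 [0.6375 0.0789 0.0601]
top cap 120 [0.5147 0.2196 0.0602]
scene cap 394 [0.5014 0.122  0.0601]
scene cap 466 [0.5936 0.1112 0.0602]
scene cap 139 [ 0.5505 -0.1711  0.0574]
scene cap 146 [ 0.5548 -0.2524  0.0568]
scene cap 158 [0.6428 0.0814 0.0582]
t21.7 p [ 0.5474 -0.1706  0.1428] yaw-44.9 tilt [-0.  0. -1.] -> travel [ -1.3   0.7 152.8] twist_z 0.002 gap 0.0616 grip 0.0 F [0.1 0.9 0.4]
```

Emit:
servo_tool:
  travel:
    - [-1,1,30]
    - [-1,1,70]
    - [-1,1,110]
    - [-1,1,135]
    - [-1,1,153]
    - [-1,1,153]
    - [-1,1,153]
    - [-1,1,153]
    - [-1,1,153]
    - [-1,1,153]
    - [-1,1,153]
  twist:
    - [0,0,0]
    - [0,0,0]
    - [0,0,0]
    - [0,0,0]
    - [0,0,0]
    - [0,0,0]
    - [0,0,0]
    - [0,0,0]
    - [0,0,0]
    - [0,0,0]
    - [0,0,0]
  gripper: [0.3,0.3,0.3,0.3,0.3,0.3,0.3,1,1,1,1]
  force: 20

```text
time: 23.05
position: [0.5474, -0.173, -0.0096]
tool_rot: [[0.707, 0.707, 0.001], [0.707, -0.707, -0.0], [0.0, 0.001, -1.0]]
contact_force: [-0.7, -0.4, 5.5]
finger_gap: 0.0417
grasp_force: 20.0
```

Emit:
servo_tool:
  travel:
    - [0,0,-10]
    - [0,0,-40]
    - [0,0,-80]
    - [0,0,-120]
    - [0,0,-140]
    - [0,0,-140]
  twist:
    - [0,0,0]
    - [0,0,0]
    - [0,0,0]
    - [0,0,0]
    - [0,0,0]
    - [0,0,0]
  gripper: [1,1,1,1,1,1]

```text
time: 23.8
position: [0.5477, -0.1731, 0.1314]
tool_rot: [[0.707, 0.707, 0.003], [0.707, -0.707, -0.001], [0.001, 0.003, -1.0]]
contact_force: [0.1, -0.7, -1.6]
finger_gap: 0.0411
grasp_force: 20.0
```

```bash
python3 - <<'E'
from h import *
go(.635,.165,.13,-45)
E
```

```text
t23.8 p [ 0.5477 -0.1731  0.1314] yaw-45.0 tilt [ 0.003 -0.001 -1.   ] -> travel [ 300.9 -177.2    1.1] twist_z 0.0 gap 0.0411 grip 20.0 F [ 0.1 -0.7 -1.6]
```

Emit:
servo_tool:
  travel:
    - [15,-9,0]
    - [55,-32,0]
    - [95,-56,0]
    - [135,-80,0]
    - [175,-103,0]
    - [215,-127,0]
    - [255,-150,0]
    - [285,-168,0]
    - [297,-175,0]
    - [301,-177,0]
    - [301,-177,0]
    - [301,-177,0]
  twist:
    - [0,0,0]
    - [0,0,0]
    - [0,0,0]
    - [0,0,0]
    - [0,0,0]
    - [0,0,0]
    - [0,0,0]
    - [0,0,0]
    - [0,0,0]
    - [0,0,0]
    - [0,0,0]
    - [0,0,0]
  gripper: [1,1,1,1,1,1,1,1,1,1,1,1]

```text
time: 25.3
position: [0.6347, 0.1641, 0.13]
tool_rot: [[0.708, 0.706, -0.0], [0.706, -0.708, -0.0], [-0.0, 0.0, -1.0]]
contact_force: [0.2, -0.1, -0.9]
finger_gap: 0.0413
grasp_force: 20.0
```

Emit:
servo_tool:
  travel:
    - [0,0,30]
    - [0,0,60]
    - [0,0,90]
    - [0,0,115]
    - [0,0,130]
    - [0,0,136]
    - [0,0,136]
    - [0,0,136]
  twist:
    - [0,0,0]
    - [0,0,0]
    - [0,0,0]
    - [0,0,0]
    - [0,0,0]
    - [0,0,0]
    - [0,0,0]
    - [0,0,0]
  gripper: [1,1,1,1,1,1,1,1]

```text
time: 26.3
position: [0.6352, 0.1652, -0.0051]
tool_rot: [[0.707, 0.707, 0.002], [0.707, -0.707, 0.0], [0.001, 0.001, -1.0]]
contact_force: [-0.1, -0.7, -0.1]
finger_gap: 0.0414
grasp_force: 20.0
```

Emit:
servo_tool:
  travel:
    - [0,0,1]
    - [0,0,2.5]
    - [0,0,2.5]
    - [0,0,2.5]
    - [0,0,2.5]
    - [0,0,2.5]
    - [0,0,2.5]
    - [0,0,-25]
    - [0,0,-70]
    - [0,0,-110]
    - [0,0,-150]
    - [0,0,-150]
  twist:
    - [0,0,0]
    - [0,0,0]
    - [0,0,0]
    - [0,0,0]
    - [0,0,0]
    - [0,0,0]
    - [0,0,0]
    - [0,0,0]
    - [0,0,0]
    - [0,0,0]
    - [0,0,0]
    - [0,0,0]
  gripper: [1,1,1,0.3,0.3,0.3,0.3,0.3,0.3,0.3,0.3,0.3]

```text
time: 27.8
position: [0.6361, 0.1653, 0.1473]
tool_rot: [[0.707, 0.707, 0.006], [0.707, -0.707, 0.0], [0.005, 0.004, -1.0]]
contact_force: [-0.6, -0.1, -0.5]
finger_gap: 0.0616
grasp_force: 0.0
```

```bash
python3 - <<'E'
from h import *
caps(.4,.72,-.33,.23,.052,.066)
go(.551,-.2535,.145,-45)
E
```

```text
top cap 42 [0.7053 0.0718 0.059 ]
top cap 194 [0.6374 0.0789 0.0598]
top cap 204 [ 0.5485 -0.2541  0.058 ]
scene cap 184 [0.4169 0.0864 0.0591]
scene cap 382 [0.5884 0.1121 0.059 ]
scene cap 81 [0.56   0.2251 0.0594]
scene cap 151 [0.6384 0.1653 0.0586]
scene cap 142 [ 0.555  -0.2523  0.0574]
scene cap 156 [0.6434 0.0814 0.058 ]
t27.9 p [0.6344 0.1651 0.1433] yaw-45.0 tilt [-0.001 -0.    -1.   ] -> travel [-355.1  236.9   -1.6] twist_z 0.0 gap 0.0616 grip 0.0 F [ 1.  -0.2 -0.3]
```

Emit:
servo_tool:
  travel:
    - [-17,11,0]
    - [-57,38,0]
    - [-97,65,0]
    - [-137,91,0]
    - [-177,118,0]
    - [-217,145,0]
    - [-257,171,0]
    - [-297,198,0]
    - [-335,224,0]
    - [-350,234,0]
    - [-355,237,0]
    - [-355,237,0]
  twist:
    - [0,0,0]
    - [0,0,0]
    - [0,0,0]
    - [0,0,0]
    - [0,0,0]
    - [0,0,0]
    - [0,0,0]
    - [0,0,0]
    - [0,0,0]
    - [0,0,0]
    - [0,0,0]
    - [0,0,0]
  gripper: [0.3,0.3,0.3,0.3,0.3,0.3,0.3,0.3,0.3,0.3,0.3,0.3]

```text
time: 29.4
position: [0.5514, -0.2527, 0.1437]
tool_rot: [[0.706, 0.708, -0.0], [0.708, -0.706, 0.001], [0.0, -0.001, -1.0]]
contact_force: [-0.7, -0.1, -0.5]
finger_gap: 0.0618
grasp_force: 0.0
```

```bash
python3 - <<'E'
from h import *
caps(.4,.72,-.33,-.1)
go(.551,-.2535,-.01,-45)
E
```

```text
top cap 42 [ 0.555  -0.244   0.0578]
scene cap 144 [ 0.5545 -0.2522  0.0574]
t29.5 p [ 0.5517 -0.2523  0.1439] yaw-44.9 tilt [-0.  0. -1.] -> travel [ -1.4   0.4 153.9] twist_z 0.002 gap 0.0618 grip 0.0 F [0.3 0.1 0.9]
```

Emit:
servo_tool:
  travel:
    - [-1,0,30]
    - [-1,0,70]
    - [-1,0,110]
    - [-1,0,135]
    - [-1,0,154]
    - [-1,0,154]
    - [-1,0,154]
    - [-1,0,154]
    - [-1,0,154]
    - [-1,0,154]
    - [-1,0,154]
  twist:
    - [0,0,0]
    - [0,0,0]
    - [0,0,0]
    - [0,0,0]
    - [0,0,0]
    - [0,0,0]
    - [0,0,0]
    - [0,0,0]
    - [0,0,0]
    - [0,0,0]
    - [0,0,0]
  gripper: [0.3,0.3,0.3,0.3,0.3,0.3,0.3,1,1,1,1]
  force: 20

```text
time: 30.88
position: [0.551, -0.2544, -0.0095]
tool_rot: [[0.707, 0.707, 0.001], [0.707, -0.707, -0.001], [0.0, 0.001, -1.0]]
contact_force: [0.1, 0.4, 5.2]
finger_gap: 0.0417
grasp_force: 20.0
```

Emit:
servo_tool:
  travel:
    - [0,0,-10]
    - [0,0,-40]
    - [0,0,-80]
    - [0,0,-120]
    - [0,0,-140]
    - [0,0,-140]
  twist:
    - [0,0,0]
    - [0,0,0]
    - [0,0,0]
    - [0,0,0]
    - [0,0,0]
    - [0,0,0]
  gripper: [1,1,1,1,1,1]

```text
time: 31.62
position: [0.5512, -0.2545, 0.1314]
tool_rot: [[0.707, 0.707, 0.002], [0.707, -0.707, -0.002], [0.0, 0.003, -1.0]]
contact_force: [0.2, 0.5, -0.2]
finger_gap: 0.0413
grasp_force: 20.0
```

```bash
python3 - <<'E'
from h import *
go(.55,.08,.13,-45)
caps(.4,.72,-.33,.23,.052,.066)
E
```

```text
t31.6 p [ 0.5512 -0.2545  0.1314] yaw-45.0 tilt [ 0.002 -0.002 -1.   ] -> travel [ 235.8 -237.3    0.9] twist_z 0.0 gap 0.0413 grip 20.0 F [ 0.2  0.5 -0.2]
top cap 91 [0.7017 0.1116 0.0591]
top cap 203 [0.6323 0.1643 0.0598]
top cap 197 [0.6374 0.0788 0.0606]
scene cap 363 [0.5032 0.1226 0.059 ]
scene cap 407 [0.5898 0.1098 0.0592]
scene cap 154 [0.6382 0.1658 0.0583]
scene cap 159 [0.6436 0.0812 0.0582]
```

Emit:
servo_tool:
  travel:
    - [12,-12,0]
    - [42,-42,0]
    - [74,-74,0]
    - [106,-106,0]
    - [138,-138,0]
    - [170,-171,0]
    - [202,-203,0]
    - [225,-227,0]
    - [233,-235,0]
    - [236,-237,0]
    - [236,-237,0]
    - [236,-237,0]
  twist:
    - [0,0,0]
    - [0,0,0]
    - [0,0,0]
    - [0,0,0]
    - [0,0,0]
    - [0,0,0]
    - [0,0,0]
    - [0,0,0]
    - [0,0,0]
    - [0,0,0]
    - [0,0,0]
    - [0,0,0]
  gripper: [1,1,1,1,1,1,1,1,1,1,1,1]

```text
time: 33.22
position: [0.5499, 0.0794, 0.1298]
tool_rot: [[0.708, 0.707, -0.0], [0.707, -0.708, -0.0], [-0.0, -0.0, -1.0]]
contact_force: [-0.6, -0.4, -1.4]
finger_gap: 0.0413
grasp_force: 20.0
```

Emit:
servo_tool:
  travel:
    - [0,0,30]
    - [0,0,60]
    - [0,0,90]
    - [0,0,115]
    - [0,0,130]
    - [0,0,136]
    - [0,0,136]
    - [0,0,136]
  twist:
    - [0,0,0]
    - [0,0,0]
    - [0,0,0]
    - [0,0,0]
    - [0,0,0]
    - [0,0,0]
    - [0,0,0]
    - [0,0,0]
  gripper: [1,1,1,1,1,1,1,1]

```text
time: 34.22
position: [0.5504, 0.0802, -0.0053]
tool_rot: [[0.707, 0.707, 0.001], [0.707, -0.707, -0.0], [0.001, 0.001, -1.0]]
contact_force: [-0.2, -0.3, -0.8]
finger_gap: 0.0416
grasp_force: 20.0
```

Emit:
servo_tool:
  travel:
    - [0,0,1]
    - [0,0,2.5]
    - [0,0,2.5]
    - [0,0,2.5]
    - [0,0,2.5]
    - [0,0,2.5]
    - [0,0,2.5]
    - [0,0,-25]
    - [0,0,-70]
    - [0,0,-120]
    - [0,0,-180]
    - [0,0,-230]
  twist:
    - [0,0,0]
    - [0,0,0]
    - [0,0,0]
    - [0,0,0]
    - [0,0,0]
    - [0,0,0]
    - [0,0,0]
    - [0,0,0]
    - [0,0,0]
    - [0,0,0]
    - [0,0,0]
    - [0,0,0]
  gripper: [1,1,1,0.3,0.3,0.3,0.3,0.3,0.3,0.3,0.3,0.3]

```text
time: 35.72
position: [0.5498, 0.0803, 0.2263]
tool_rot: [[0.707, 0.707, 0.001], [0.707, -0.707, -0.0], [0.001, 0.001, -1.0]]
contact_force: [1.3, 0.2, -0.0]
finger_gap: 0.0617
grasp_force: 0.0
```

```bash
python3 - <<'E'
from h import *
caps(.4,.72,-.33,.23,.052,.066)
for n in("top","scene"):
    V=cloud(vision.camera(n))
    P=sel(V,.43,.51,.325,.375,.10,.160); print(n,"block",len(P),P.mean(0).round(4),np.percentile(P,2,axis=0).round(4),np.percentile(P,98,axis=0).round(4))
    P=sel(V,.43,.51,.30,.43,.178,.2); print("bar",len(P),[P[abs(P[:,1]-y)<.006].mean(0).round(4).tolist() for y in (.335,.35,.37,.39,.405) if (abs(P[:,1]-y)<.006).any()])
go(.467,.351,.25,-10)
E
```

```text
top cap 82 [0.5373 0.077  0.0609]
scene cap 354 [0.503  0.1224 0.059 ]
scene cap 47 [0.5077 0.0055 0.059 ]
scene cap 136 [0.5537 0.0815 0.0584]
scene cap 342 [0.6567 0.1172 0.0589]
scene cap 150 [0.6381 0.165  0.0583]
scene cap 161 [0.6428 0.0811 0.0575]
top block 245 [0.4623 0.3446 0.1393] [0.4427 0.3383 0.1027] [0.4816 0.3597 0.155 ]
bar 129 [[0.4617, 0.3354, 0.1876], [0.4628, 0.3499, 0.1847], [0.4647, 0.3693, 0.1819], [0.4662, 0.3893, 0.1815], [0.4684, 0.4044, 0.1821]]
scene block 210 [0.4758 0.3483 0.1323] [0.4495 0.3399 0.1018] [0.4894 0.3621 0.1556]
bar 67 [[0.4674, 0.3348, 0.1875], [0.4666, 0.3518, 0.182], [0.4685, 0.3708, 0.181], [0.4715, 0.388, 0.1811], [0.4738, 0.4058, 0.1813]]
t35.9 p [0.5499 0.0802 0.2239] yaw-45.0 tilt [ 0.001 -0.    -1.   ] -> travel [ 133.  -250.   -26.1] twist_z -0.611 gap 0.0616 grip 0.0 F [-0.4 -0.6 -2.2]
```

View pics/scene_last.png

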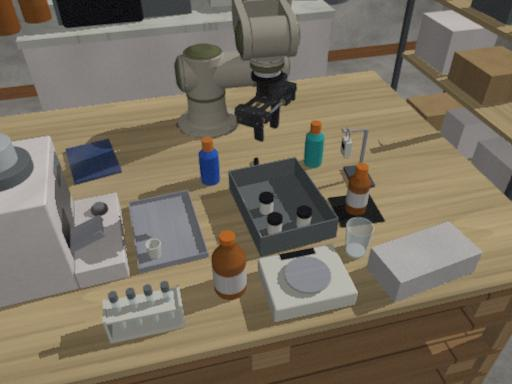

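The view shows three capped jars upright in the tote, the bottle on the mat, and only the open jar left in the tray at (154,248). Next is the logger.

Emit:
servo_tool:
  travel:
    - [0,0,-26]
    - [18,-35,-26]
    - [38,-73,-26]
    - [58,-111,-26]
    - [78,-150,-26]
    - [98,-188,-26]
    - [116,-222,-26]
    - [127,-243,-26]
    - [131,-250,-26]
    - [131,-250,-26]
    - [131,-250,-26]
    - [131,-250,-26]
  twist:
    - [0,0,0]
    - [0,0,-0.1]
    - [0,0,-0.2]
    - [0,0,-0.3]
    - [0,0,-0.4]
    - [0,0,-0.5]
    - [0,0,-0.6]
    - [0,0,-0.689]
    - [0,0,-0.689]
    - [0,0,-0.689]
    - [0,0,-0.689]
    - [0,0,-0.689]
  gripper: [0.2,0.2,0.2,0.2,0.2,0.2,0.2,0.2,0.2,0.2,0.2,0.2]
  force: 15

```text
time: 37.42
position: [0.466, 0.3489, 0.2499]
tool_rot: [[0.097, 0.995, 0.0], [0.995, -0.097, -0.0], [-0.0, 0.0, -1.0]]
contact_force: [0.5, 0.1, -0.1]
finger_gap: 0.0705
grasp_force: 0.0
```

```bash
python3 - <<'E'
from h import *
go(.4655,.350,.102,-5.5)
S=vision.camera("scene");V=cloud(S)
m=(V[...,2]>.25)&(V[...,2]<.42)&(V[...,0]>.35)&(V[...,0]<.6)&(V[...,1]<.47)&(V[...,1]>.22)
P=V[m];a=np.argsort(P[:,2]);print(P[a[:160:10]].round(3))
E
```

```text
t37.4 p [0.466  0.3489 0.2499] yaw-5.6 tilt [ 0. -0. -1.] -> travel [  1.   -0.6 147.9] twist_z -0.002 gap 0.0705 grip 0.0 F [ 0.5  0.1 -0.1]
[[0.508 0.358 0.285]
 [0.431 0.349 0.289]
 [0.423 0.343 0.292]
 [0.508 0.336 0.294]
 [0.432 0.354 0.295]
 [0.514 0.336 0.297]
 [0.506 0.337 0.298]
 [0.516 0.34  0.301]
 [0.516 0.346 0.302]
 [0.43  0.344 0.305]
 [0.427 0.346 0.306]
 [0.426 0.349 0.309]
 [0.423 0.344 0.311]
 [0.505 0.338 0.313]
 [0.517 0.341 0.316]
 [0.513 0.336 0.317]]
```

Emit:
servo_tool:
  travel:
    - [1,0,30]
    - [1,0,65]
    - [1,0,100]
    - [1,0,125]
    - [1,0,140]
    - [1,0,148]
    - [1,0,148]
    - [1,0,148]
  twist:
    - [0,0,0]
    - [0,0,0]
    - [0,0,0]
    - [0,0,0]
    - [0,0,0]
    - [0,0,0]
    - [0,0,0]
    - [0,0,0]
  gripper: [0.2,0.2,0.2,0.2,0.2,0.2,0.2,0.2]

```text
time: 38.48
position: [0.4661, 0.3508, 0.1028]
tool_rot: [[0.096, 0.995, 0.001], [0.995, -0.096, 0.001], [0.001, 0.001, -1.0]]
contact_force: [-0.4, 0.1, -0.2]
finger_gap: 0.0702
grasp_force: 0.0
```

Emit:
servo_tool:
  travel:
    - [0,0,0]
    - [0,0,0]
    - [0,0,0]
    - [0,0,0]
    - [0,0,0]
    - [0,0,0]
  twist:
    - [0,0,0]
    - [0,0,0]
    - [0,0,0]
    - [0,0,0]
    - [0,0,0]
    - [0,0,0]
  gripper: [0.45,1,1,1,1,1]
  force: 20

```text
time: 39.22
position: [0.4657, 0.3507, 0.102]
tool_rot: [[0.096, 0.995, 0.0], [0.995, -0.096, 0.0], [0.0, 0.0, -1.0]]
contact_force: [-1.0, 0.4, 0.3]
finger_gap: 0.0399
grasp_force: 20.0
```

```bash
python3 - <<'E'
from h import *
go(.4655,.350,.102,-5.5)
S=vision.camera("scene")
cv2.imwrite("pics/g4.png",cv2.resize(S["img"][70:190,290:430],None,fx=4,fy=4,interpolation=cv2.INTER_CUBIC))
E
```

```text
t39.2 p [0.4657 0.3507 0.102 ] yaw-5.5 tilt [ 0.  0. -1.] -> travel [-0.7 -0.1 -0. ] twist_z 0.0 gap 0.0399 grip 20.0 F [-1.   0.4  0.3]
```

View pics/g4.png

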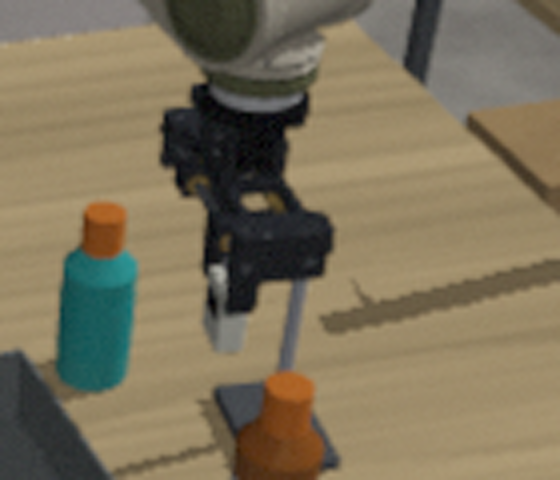

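The crop shows the fingers holding the white block, with the gap at 40 mm. I'm raising it 18 mm and then drawing it along the stand's -y (tool -x).

Emit:
servo_tool:
  travel:
    - [0,0,-6]
    - [0,0,-12]
    - [0,0,-18]
    - [0,0,-18]
    - [0,0,-18]
    - [-8,0,-18]
    - [-18,0,-18]
    - [-30,0,-18]
    - [-44,0,-18]
    - [-58,0,-18]
    - [-70,0,-18]
    - [-70,0,-18]
  twist:
    - [0,0,0]
    - [0,0,0]
    - [0,0,0]
    - [0,0,0]
    - [0,0,0]
    - [0,0,0]
    - [0,0,0]
    - [0,0,0]
    - [0,0,0]
    - [0,0,0]
    - [0,0,0]
    - [0,0,0]
  gripper: [1,1,1,1,1,1,1,1,1,1,1,1]

```text
time: 40.78
position: [0.4591, 0.2802, 0.1201]
tool_rot: [[0.097, 0.995, 0.0], [0.995, -0.097, 0.0], [0.0, 0.0, -1.0]]
contact_force: [-0.6, 0.2, -0.4]
finger_gap: 0.0397
grasp_force: 20.0
```

Emit:
servo_tool:
  travel:
    - [0,0,-20]
    - [0,0,-45]
    - [0,0,-60]
    - [0,0,-60]
  twist:
    - [0,0,0]
    - [0,0,0]
    - [0,0,0]
    - [0,0,0]
  gripper: [1,1,1,1]

```text
time: 41.28
position: [0.4593, 0.2812, 0.1805]
tool_rot: [[0.096, 0.995, 0.002], [0.995, -0.096, 0.001], [0.001, 0.001, -1.0]]
contact_force: [-0.1, 1.2, -0.5]
finger_gap: 0.0397
grasp_force: 20.0
```

```bash
python3 - <<'E'
from h import *
go(.47,.115,.18,-5.5)
caps(.4,.72,-.33,.23,.052,.066)
S=cv2.imread("pics/scene_last.png")
cv2.imwrite("pics/g5.png",cv2.resize(S[70:250,220:400],None,fx=3,fy=3,interpolation=cv2.INTER_CUBIC))
E
```

```text
t41.3 p [0.4593 0.2812 0.1805] yaw-5.5 tilt [ 0.002  0.001 -1.   ] -> travel [-164.4   26.5    0.4] twist_z 0.0 gap 0.0397 grip 20.0 F [-0.1  1.2 -0.5]
top cap 57 [0.704  0.081  0.0589]
top cap 45 [0.6959 0.1852 0.0595]
top cap 204 [0.6323 0.1642 0.0596]
top cap 200 [0.6373 0.0788 0.06  ]
top cap 203 [0.548  0.0799 0.0606]
top cap 42 [0.4902 0.2175 0.0588]
scene cap 347 [0.4991 0.1225 0.0589]
scene cap 399 [0.59   0.1119 0.0589]
scene cap 138 [0.5535 0.081  0.0584]
scene cap 148 [0.6383 0.1655 0.0584]
scene cap 157 [0.6429 0.0811 0.0584]
```

View pics/g5.png

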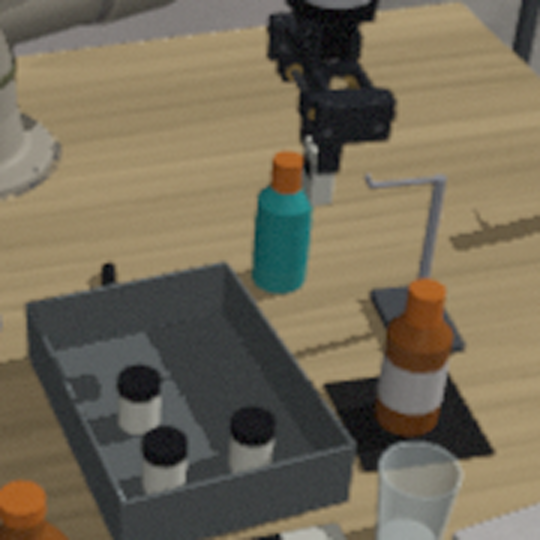

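The crop shows the logger in the gripper, clear of the hook. Bottle and jars are upright.

Emit:
servo_tool:
  travel:
    - [-10,3,0]
    - [-35,9,0]
    - [-65,17,0]
    - [-95,25,0]
    - [-118,30,0]
    - [-127,33,0]
    - [-128,33,0]
    - [-128,33,0]
    - [-128,33,0]
  twist:
    - [0,0,0]
    - [0,0,0]
    - [0,0,0]
    - [0,0,0]
    - [0,0,0]
    - [0,0,0]
    - [0,0,0]
    - [0,0,0]
    - [0,0,0]
  gripper: [1,1,1,1,1,1,1,1,1]

```text
time: 42.5
position: [0.4794, 0.151, 0.1799]
tool_rot: [[0.095, 0.995, -0.0], [0.995, -0.095, 0.0], [0.0, -0.0, -1.0]]
contact_force: [1.1, -0.5, -0.1]
finger_gap: 0.04
grasp_force: 20.0
```

Emit:
servo_tool:
  travel:
    - [0,0,30]
    - [0,0,60]
    - [0,0,95]
    - [0,0,125]
    - [0,0,150]
    - [0,0,162]
    - [0,0,166]
    - [0,0,166]
    - [0,0,166]
  twist:
    - [0,0,0]
    - [0,0,0]
    - [0,0,0]
    - [0,0,0]
    - [0,0,0]
    - [0,0,0]
    - [0,0,0]
    - [0,0,0]
    - [0,0,0]
  gripper: [1,1,1,1,1,1,1,1,1]

```text
time: 43.62
position: [0.4801, 0.1505, 0.0147]
tool_rot: [[0.096, 0.995, 0.001], [0.995, -0.096, 0.0], [0.0, 0.001, -1.0]]
contact_force: [-0.3, 0.5, -0.5]
finger_gap: 0.0397
grasp_force: 20.0
```

Emit:
servo_tool:
  travel:
    - [0,0,1]
    - [0,0,2]
    - [0,0,3]
    - [0,0,4]
    - [0,0,4]
  twist:
    - [0,0,0]
    - [0,0,0]
    - [0,0,0]
    - [0,0,0]
    - [0,0,0]
  gripper: [1,1,1,1,1]

```text
time: 44.25
position: [0.4795, 0.1504, 0.0098]
tool_rot: [[0.096, 0.995, -0.0], [0.995, -0.096, -0.0], [-0.0, -0.0, -1.0]]
contact_force: [-0.7, 0.6, -1.3]
finger_gap: 0.04
grasp_force: 20.0
```

Emit:
servo_tool:
  travel:
    - [0,0,1]
    - [0,0,2]
    - [0,0,2.5]
    - [0,0,2.5]
    - [0,0,2.5]
  twist:
    - [0,0,0]
    - [0,0,0]
    - [0,0,0]
    - [0,0,0]
    - [0,0,0]
  gripper: [1,1,1,1,1]

```text
time: 44.88
position: [0.4799, 0.1504, 0.0092]
tool_rot: [[0.096, 0.995, 0.001], [0.995, -0.096, -0.0], [-0.0, 0.001, -1.0]]
contact_force: [-6.8, -1.5, 20.7]
finger_gap: 0.0401
grasp_force: 20.0
```

Emit:
servo_tool:
  travel:
    - [0,0,-1]
    - [0,0,-2]
    - [0,0,-2]
    - [0,0,-2]
    - [0,0,-2]
    - [0,0,-2]
    - [0,0,-2]
    - [0,0,-25]
    - [0,0,-60]
    - [0,0,-110]
    - [0,0,-160]
    - [0,0,-200]
  twist:
    - [0,0,0]
    - [0,0,0]
    - [0,0,0]
    - [0,0,0]
    - [0,0,0]
    - [0,0,0]
    - [0,0,0]
    - [0,0,0]
    - [0,0,0]
    - [0,0,0]
    - [0,0,0]
    - [0,0,0]
  gripper: [1,1,0.5,0.35,0.35,0.35,0.35,0.35,0.35,0.35,0.35,0.35]

```text
time: 46.38
position: [0.4796, 0.1504, 0.2096]
tool_rot: [[0.096, 0.995, 0.002], [0.995, -0.096, 0.0], [0.0, 0.002, -1.0]]
contact_force: [0.2, 0.4, 0.3]
finger_gap: 0.0573
grasp_force: 0.0
```

```bash
python3 - <<'E'
from h import *
go(.493,-.377,.20,10)
c=vision.camera("scene");V=cloud(c)
P=sel(V,.43,.53,.11,.19,.02,.16);print("logger",len(P),P.min(0).round(3),P.max(0).round(3))
cv2.imwrite("pics/s6.png",c["img"])
E
```

```text
t46.4 p [0.4796 0.1504 0.2096] yaw-5.5 tilt [ 0.002  0.    -1.   ] -> travel [-523.7   63.8    9.5] twist_z -0.271 gap 0.0573 grip 0.0 F [0.2 0.4 0.3]
logger 166 [0.46  0.139 0.021] [0.506 0.164 0.095]
```

View pics/s6.png

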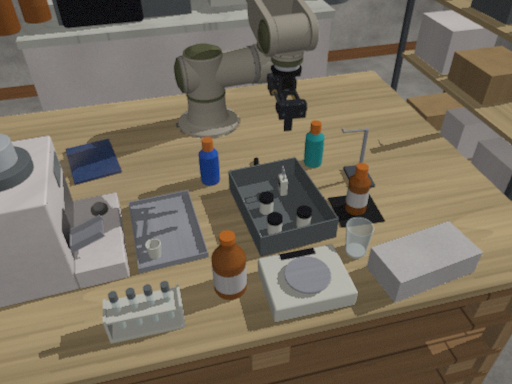

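The logger stands upright in the tote with the three jars, and only the open jar is left in the tray. Next is the button.

Emit:
servo_tool:
  travel:
    - [-20,2,0]
    - [-65,7,0]
    - [-115,12,0]
    - [-165,17,0]
    - [-215,22,0]
    - [-265,27,0]
    - [-315,32,0]
    - [-365,38,0]
    - [-415,43,0]
    - [-465,48,0]
    - [-505,52,0]
    - [-522,54,0]
  twist:
    - [0,0,0]
    - [0,0,-0.05]
    - [0,0,-0.1]
    - [0,0,-0.15]
    - [0,0,-0.183]
    - [0,0,-0.183]
    - [0,0,-0.183]
    - [0,0,-0.183]
    - [0,0,-0.183]
    - [0,0,-0.183]
    - [0,0,-0.183]
    - [0,0,-0.183]
  gripper: [1,1,1,1,1,1,1,1,1,1,1,1]
  force: 20

```text
time: 47.92
position: [0.4827, -0.3764, 0.2066]
tool_rot: [[-0.085, 0.996, -0.001], [0.996, 0.085, 0.0], [0.001, -0.001, -1.0]]
contact_force: [-0.9, 0.0, -0.7]
finger_gap: 0.0003
grasp_force: 0.0
```

Emit:
servo_tool:
  travel:
    - [0,0,0]
    - [0,0,20]
    - [0,0,50]
    - [0,0,80]
    - [0,0,100]
    - [0,0,110]
    - [0,0,110]
    - [0,0,110]
  twist:
    - [0,0,0]
    - [0,0,0]
    - [0,0,0]
    - [0,0,0]
    - [0,0,0]
    - [0,0,0]
    - [0,0,0]
    - [0,0,0]
  gripper: [1,1,1,1,1,1,1,1]

```text
time: 48.92
position: [0.4837, -0.3745, 0.0984]
tool_rot: [[-0.087, 0.996, 0.001], [0.996, 0.087, -0.001], [-0.001, 0.001, -1.0]]
contact_force: [-0.0, 0.7, -0.5]
finger_gap: 0.0005
grasp_force: 0.0
```

```bash
python3 - <<'E'
from h import *
go(.484,-.376,.06,5)
W=cloud(dict(np.load("top0.npz")))
P=sel(W,.45,.75,-.43,-.34,.095,.145);print("chute x,y",P.min(0).round(3),P.max(0).round(3))
P=sel(W,.4,.75,-.47,-.40,.16,.4);print("tower",P.max(0).round(3))
c=vision.camera("scene");V=cloud(c)
P=sel(V,.45,.53,-.43,-.33,.07,.16);a=np.argsort(P[:,2]);print(P[a[::12]].round(3))
cv2.imwrite("pics/g7.png",cv2.resize(c["img"][120:290,30:200],None,fx=3,fy=3))
E
```

```text
t48.9 p [ 0.4837 -0.3745  0.0984] yaw5.0 tilt [ 0.001 -0.001 -1.   ] -> travel [-1.4  0.2 38.4] twist_z -0.0 gap 0.0005 grip 0.0 F [-0.   0.7 -0.5]
chute x,y [ 0.59  -0.428  0.095] [ 0.656 -0.355  0.13 ]
tower [ 0.706 -0.435  0.284]
[[ 0.484 -0.361  0.07 ]
 [ 0.48  -0.364  0.071]
 [ 0.517 -0.387  0.071]
 [ 0.512 -0.382  0.073]
 [ 0.511 -0.379  0.075]
 [ 0.488 -0.368  0.078]
 [ 0.498 -0.365  0.079]
 [ 0.488 -0.375  0.08 ]
 [ 0.508 -0.367  0.081]
 [ 0.493 -0.364  0.081]
 [ 0.492 -0.372  0.083]
 [ 0.49  -0.362  0.139]
 [ 0.495 -0.364  0.143]]
```

View pics/g7.png

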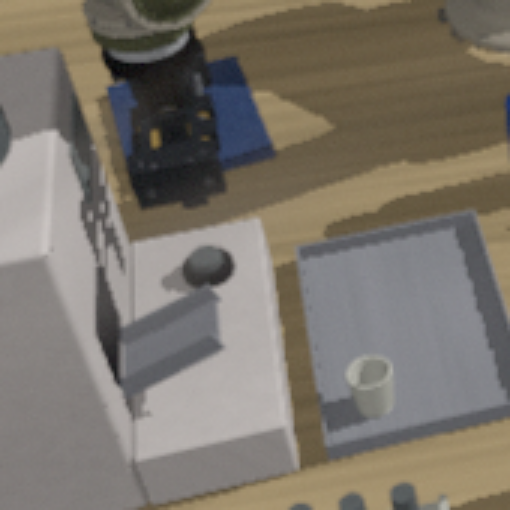

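The view shows the shut gripper hovering above the button at (208,265) in the crop, clear of the chute and the tower. I'm descending.

Emit:
servo_tool:
  travel:
    - [-1,2,15]
    - [-1,2,30]
    - [-1,2,40]
    - [-1,2,46]
    - [-1,2,48]
    - [-1,2,48]
  twist:
    - [0,0,0]
    - [0,0,0]
    - [0,0,0]
    - [0,0,0]
    - [0,0,0]
    - [0,0,0]
  gripper: [1,1,1,1,1,1]

```text
time: 49.72
position: [0.4855, -0.3753, 0.0496]
tool_rot: [[-0.087, 0.996, 0.0], [0.996, 0.087, -0.0], [-0.0, 0.0, -1.0]]
contact_force: [-0.4, -0.6, 0.2]
finger_gap: 0.0006
grasp_force: 0.0
```

Emit:
servo_tool:
  travel:
    - [0,0,1]
    - [0,0,2]
    - [0,0,3]
    - [0,0,4]
    - [0,0,5]
    - [0,0,6]
    - [0,0,6]
  twist:
    - [0,0,0]
    - [0,0,0]
    - [0,0,0]
    - [0,0,0]
    - [0,0,0]
    - [0,0,0]
    - [0,0,0]
  gripper: [1,1,1,1,1,1,1]

```text
time: 50.6
position: [0.4854, -0.3752, 0.0435]
tool_rot: [[-0.087, 0.996, 0.0], [0.996, 0.087, -0.0], [-0.0, 0.0, -1.0]]
contact_force: [-1.4, 0.6, 2.6]
finger_gap: 0.0003
grasp_force: 1.1
```

Contact at 2.6 N. I'll keep on in small steps to the stop.

Emit:
servo_tool:
  travel:
    - [0,0,1]
    - [0,0,2]
    - [0,0,3]
    - [0,0,3]
  twist:
    - [0,0,0]
    - [0,0,0]
    - [0,0,0]
    - [0,0,0]
  gripper: [1,1,1,1]

```text
time: 51.1
position: [0.4854, -0.3753, 0.0405]
tool_rot: [[-0.087, 0.996, 0.0], [0.996, 0.087, -0.0], [-0.0, 0.0, -1.0]]
contact_force: [-1.9, 0.5, 3.1]
finger_gap: 0.0006
grasp_force: 2.0
```

Emit:
servo_tool:
  travel:
    - [0,0,0.7]
    - [0,0,1.5]
    - [0,0,1.5]
  twist:
    - [0,0,0]
    - [0,0,0]
    - [0,0,0]
  gripper: [1,1,1]

```text
time: 51.48
position: [0.4854, -0.3752, 0.0391]
tool_rot: [[-0.087, 0.996, 0.0], [0.996, 0.087, -0.0], [-0.0, 0.0, -1.0]]
contact_force: [-1.7, 1.6, 5.4]
finger_gap: 0.0003
grasp_force: 3.0
```

Emit:
servo_tool:
  travel:
    - [0,0,0.7]
    - [0,0,1.4]
    - [0,0,1.4]
  twist:
    - [0,0,0]
    - [0,0,0]
    - [0,0,0]
  gripper: [1,1,1]

```text
time: 51.85
position: [0.4854, -0.3753, 0.0389]
tool_rot: [[-0.087, 0.996, 0.0], [0.996, 0.087, -0.001], [-0.001, 0.0, -1.0]]
contact_force: [-5.0, 4.7, 14.9]
finger_gap: 0.0006
grasp_force: 7.7
```

The force jumps to 15 N with no further travel, so the button is against its stop. I'm backing off.

Emit:
servo_tool:
  travel:
    - [0,0,0]
    - [0,0,-10]
    - [0,0,-40]
    - [0,0,-80]
    - [0,0,-130]
    - [0,0,-170]
    - [0,0,-170]
    - [0,0,-170]
  twist:
    - [0,0,0]
    - [0,0,0]
    - [0,0,0]
    - [0,0,0]
    - [0,0,0]
    - [0,0,0]
    - [0,0,0]
    - [0,0,0]
  gripper: [1,1,1,1,1,1,1,1]

```text
time: 52.85
position: [0.4851, -0.3749, 0.2061]
tool_rot: [[-0.087, 0.996, -0.001], [0.996, 0.087, 0.002], [0.002, -0.001, -1.0]]
contact_force: [-0.1, -0.1, -0.2]
finger_gap: 0.0004
grasp_force: 0.0
```

```bash
python3 -c "
from h import *
c=vision.camera('scene');cv2.imwrite('pics/s8.png',c['img']);go(.5,-.3,.2)
caps(.4,.72,-.33,.23,.052,.066)"
```

```text
t52.9 p [ 0.485  -0.3748  0.2058] yaw5.0 tilt [-0.002  0.002 -1.   ] -> travel [73.2 21.5  5.9] twist_z None gap 0.0003 grip 0.0 F [0.6 0.7 0.1]
top cap 108 [0.7007 0.1255 0.059 ]
top cap 201 [0.6325 0.1635 0.0597]
top cap 199 [0.6373 0.0789 0.0601]
top cap 203 [0.5747 0.0846 0.0604]
scene cap 352 [0.5043 0.1216 0.0589]
scene cap 400 [0.5901 0.1104 0.059 ]
scene cap 140 [0.5819 0.0871 0.0577]
scene cap 152 [0.6387 0.1657 0.0585]
scene cap 154 [0.6431 0.0812 0.0581]
```

View pics/s8.png

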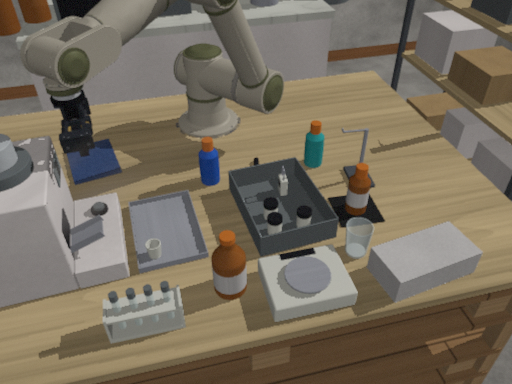

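The jar that stood at (0.55,0.08) was knocked about 27 mm, but it is still upright in the tote with its cap at z≈0.06. Everything else is in place, so I'm handing in.

```bash
python3 -c "
from plant import workorder
print(workorder.hand_in())"
```

```text
the job is handed in; nothing more can be done
None
```

The job is handed in, with no verdict shown: the bottle is on the mat, the three capped jars and the logger stand upright in the tote, the open jar is still in the tray, and the button was pressed to its stop.

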